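# Clean, close and pin a casting mould, and hold it squeezed

## Robot

A 6-joint arm with a two-finger parallel gripper is mounted at the origin on the work surface. World frame = base frame: x ahead of the robot, y to its left, z up, the work surface at z = 0. Lengths are in m, angles in rad, forces in N, time in s.
With the tool pointing down it reaches from about 0.4 to 0.925 m from the base axis. Payload 3.4 kg.
Tool frame: the origin (TCP) lies where the fingers leave the gripper's body, on its centre line; the fingertips stand 73 mm ahead of it and the grasp point (between the pads) lies 54 mm ahead of it; x points along the fingers, y is the direction in which the jaws open and shut, and the axes are right-handed (so a half turn about x gives the same grasp; the last joint's range is limited). The gripper opens to 85 mm and grips with 20 to 120 N. Pads are 22 mm wide; open, the fingers measure 114 mm over their backs; the gripper's body (76 mm by 85 mm) begins 54 mm behind the grasp point. The pads swing forward as they close: fully open they stand 13 mm farther back than shut.
Start: joints at [-1.306, 0.307, 1.506, -0, 1.328, -0.073], TCP at [0.191, -0.543, 0.304] pointing down, gripper open.
Joint ranges: [-3.12, 3.12], [-1.05, 2.28], [0.14, 2.33], [-1.42, 4.57], [0.1, 2.73], [-2.68, 2.68]. Speed limits (rad/s): [2.57, 2.57, 3.14, 3.14, 3.14, 3.14].

## Interface

Orientations are given as a unit quaternion [w, x, y, z].
In Python, from station import status, vision, order gives the robot as it stands.
- The arm moves only by the tool step_arm, never from a script. Its argument "steps" is one flat list of numbers, 7 for each row, row after row: the shift along the tool's x, y, z in m, then the turn, a rotation vector about the tool's x, y, z in rad, then the closure, from 0 (fully open) to 1 (shut). A call has 1 to 12 rows; each row is the pose to reach, as a shift and turn from the pose measured when the call began, along the tool's axes at that moment; what a row does not reach only later rows make up. A row lasts 1/10 s, in which the tool goes at most 50 mm and 8.59 degrees, less where a joint would pass 70% of its speed; a pose out of reach is approached as far as the arm can. A call with a gripper value outside its range is refused whole. The fingers move at their own pace and stop on an object; "force" is the grip in N (left out, the last holds). Time passes only in rows, so rows that repeat a pose let the fingers close. It gives the time, the measured TCP pose, the force and the opening at its end, in the units of the state.
- status.observe(): the state, without advancing time (a new reading comes with each control period).
- vision.get_image(name): name is "scene" or "top" or "wrist"; returns a dict with "pixels" (480x640x3 uint8, red, green, blue), "fx", "fy", "cx", "cy" (pixels), "xyz" and "orientation" of the camera in the world. Camera axes: x right, y down, z forward; pixel columns grow to the right and rows downward; lengths in m; the calibration is good to about 2 mm. A picture is of the moment at which its call begins. There is no depth.
- order.close_job(): hands the job in, once; it reports no verdict.
Trained networks look in a picture, given as the dict that the camera call returned (one of the last four; its "shot" number tells which), for a name from the list of things; names that differ only in an ending like _2 or _b are one class to them, and where a whole thing is asked for, a point or a joint stands for the part that bears it (a point fixed in the world has none). Each returns a list of dicts, best first, with "confidence" (0 to 1); they miss things now and then, are a little off and sometimes report something else, mostly with a low value. They report only what shows in the picture. A call takes as long as a camera call.
- vision.outline_of(query, picture): "pixels" (480x640 bool, what is visible of it) and "at" ([column, row] in pixels, amid what is visible of it).
- vision.tip_of(query, picture): "at" ([column, row] in pixels: a listed point, or the origin of a listed thing).
The state is a dict: "t": time; "joint_positions": joint angles; "dq": joint speeds; "tau": joint torques, N m; "ee_pos": TCP position; "orientation": TCP orientation; "wrist_force": force on the tool from outside, world axes, zero at the start; "wrist_torque": the same for the moment, N m; "gripper_width": opening from 0.0 (shut) to 1.0 (fully open).
Only numpy, scipy, OpenCV 4.12 (cv2) and the standard library are available. Lean on these libraries where they do the work, as an engineer would, in place of code of your own. Each camera call takes 0.05 s, during which the arm holds its last target.

## Task

Get the casting mould ready for the pour: with the scraper block, sweep the three loose concrete chips off the mould's dark bed (the fingers must not touch them), then stand the scraper back on the table. Swing the open half fully shut, then take the locking pin from its wooden block and push it all the way down through the lined-up holes of the ears. Last, squeeze the two flange plates together between the fingers, just beside the pin, and finish while still holding them squeezed so that the seam stays tight; leave everything else on the table where it is.

Things in the scene. Friction and masses are not known exactly. Their poses are not given: they have to be found in the camera images.
- mould: Book mould: two aluminium halves, 83 mm blocks with tops 90 mm above the table, on a dark plywood bed, screwed down. Origin: on the vertical hinge axis, at table height. The closed halves stretch along its -x (35 mm thick blocks at x -12 to -95 mm); +y is the side to which the swinging half opens; z up. The seam of the closed halves is the plane y = 0.
- swing (a joint): angle of the swinging half in rad: 0 fully shut against its stop, growing as it swings open; starts at 1.35 to 1.6. At angle a its parts are those of the closed position turned by -a (clockwise from above) about the mould's z axis. The hinge is slightly stiff (under 2 N at the flange) and stays where it is left.
- fixed_half: fixed half of the mould; its frame is the mould's frame. Block, then a flange plate: x -95 to -161, y -14 to 0 mm, from 32 to 72 mm above the table, blue patch on its outer face. Beyond it two ears, 28 mm square, x -161 to -189 mm, centred on the seam, 34 to 43 and 61 to 72 mm above the table.
- swing_half: swinging half; origin on the hinge axis at table height, it turns with joint swing. When closed: block; flange plate x -95 to -161, y 0 to 14 mm, 32 to 72 mm above the table, blue patch outside; one ear 28 mm square, 47 to 57 mm high, between the fixed ears. The two flange plates together are 28 mm thick.
- hole (a point): centre of the mouth of the pin hole in the top of the upper fixed ear, 72 mm above the table, at x = -175, y = 0 mm in the mould's frame. The hole is vertical, 12 mm across with a slightly broken edge, through all three ears (38 mm in all) when the halves are shut; the bed lies 4 mm below the lowest ear.
- scraper: scraper block, a pale wood block with a black rubber sole: 34 mm thick (its x), 100 mm wide (its y), 62 mm tall, 0.14 kg, standing on its sole on the table. Origin: centre of the sole.
- pin: locking pin, 0.05 kg: steel shank 10 mm thick, 39 mm long, its foot tapered over 6 mm to 3 mm; steel collar 24 mm across, 4 mm thick; above it a red round grip 18 mm across and 30 mm tall. Origin: on the axis at the collar's underside; z up along the axis. It starts upright in the wooden pin block, collar on the block.
- pin_block: fixed wooden block 50 (x) x 110 (y) x 45 mm tall holding the pin, with two thin upright hand tools (to 100 mm above the table) at its +y end. Origin: centre of its underside.
- pin_socket (a point): mouth of the pin's hole in the top of the wooden block, at x = 0, y = -35 mm, 45 mm high.
- chip0: loose grey concrete chip, 22 x 18 mm, 9 to 12 mm high, 10 g, lying on the bed in the angle between the open halves, 34 to 117 mm from the seam (mould y) and 75 to 150 mm from the hinge (mould -x). Origin: centre of its underside
- chip1: loose grey concrete chip, 22 x 18 mm, 9 to 12 mm high, 10 g, lying on the bed in the angle between the open halves, 34 to 117 mm from the seam (mould y) and 75 to 150 mm from the hinge (mould -x). Origin: centre of its underside
- chip2: loose grey concrete chip, 22 x 18 mm, 9 to 12 mm high, 10 g, lying on the bed in the angle between the open halves, 34 to 117 mm from the seam (mould y) and 75 to 150 mm from the hinge (mould -x). Origin: centre of its underside
- cast_a: small grey concrete cast of a stepped tower, 47 x 44 mm, 56 mm tall; a bystander. Origin: centre of its underside
- cast_b: small grey concrete cast of a stepped tower, 47 x 44 mm, 70 mm tall; a bystander. Origin: centre of its underside
- tape: yellow tape roll lying flat, 86 mm across, 24 mm high; a bystander. Origin: centre of its underside
- tin: small tin with a blue band, 72 mm across, 75 mm tall; a bystander. Origin: centre of its underside
- cup: brown card cup, 80 mm across, 95 mm tall; a bystander. Origin: centre of its underside
- brush: flat brush lying on the table; a bystander
- rule: steel rule, 30 x 300 x 4 mm, lying on the table; a bystander. Origin: centre of its underside
- bed (a point): centre of the bed's top face, 30 mm above the table, at x = -78, y = 57 mm in the mould's frame; the bed is 235 mm (x) by 265 mm (y), so it runs from x = -195 to 40 and y = -75 to 190 mm. Only the mould and the chips stand on it.
- gutter (a point): middle of the floor of a shallow open chip gutter along the bed's front edge: x -195 to -261, y 0 to 170 mm in the mould's frame, floor 3 mm and rim 16 mm above the table.

How it is judged:
On the way, in this order (a step that is already met when the one before it is completed fails the run):
1. all three chips are swept off the bed while the mould is still open (height (world z) of each of chip0, chip1, chip2 below 0.026 m and value of joint swing above 1 rad), for 0.2 s.
2. the scraper stands on the table and the swinging half is fully shut (height (world z) of scraper below 0.027 m and value of joint swing below 0.012 rad), for 0.2 s.
3. the pin is all the way down through the ears (value of joint swing below 0.012 rad and distance between pin and hole below 0.0035 m and angle between pin's own z axis and vertical below 0.08 rad), for 0.2 s.
At the end, for the whole second after the job is handed in: Chips off the bed (below its top); scraper standing at rest on the table; swinging half shut within 0.012 rad; pin upright, collar within 3.5 mm of the hole's mouth; fingers down on either side of the two flange plates, squeezing each with over 8 N (all of step 3 and height (world z) of each of chip0, chip1, chip2 below 0.026 m and height (world z) of scraper below 0.027 m and linear speed of scraper below 0.02 m/s and angle between scraper's own z axis and vertical below 0.15 rad and contact force between the fingers and swing_half above 8 N and contact force between the fingers and fixed_half above 8 N and height (world z) of the grasp point below 0.072 m and x of the grasp point in the frame of mould between -0.165 and -0.09 m); the arm keeps its last pose, push and grip.
It fails at once if the fingers touch a chip (contact force between the fingers and chip0 above 0.3 N or contact force between the fingers and chip1 above 0.3 N or contact force between the fingers and chip2 above 0.3 N).
It fails at once if a bystander is shifted by more than 30 mm or toppled (distance of any of cast_a, cast_b, tape, tin, cup, brush, rule from where it was at the start of the episode above 0.03 m or angle between any of cast_a, cast_b, tin, cup's own z axis and vertical above 0.5 rad).
It also fails if it takes over 72 s, if anything falls off the work surface, if the arm or the gripper's body presses on something with over 40 N, if the wrist force passes 120 N, or if a joint passes its speed limit or range.

## Working session

There is one attempt and no reset: what is moved stays moved. The work goes in short steps, Python scripts to look and compute and a tool call to move; the robot and the scene stay as the last step left them, time stands still between calls to the robot, and variables do not carry over. Pictures are saved under pics/ and viewed, and the job is handed in when it is done.

Besides the shell and the picture viewer there is one more tool, called after "Request:" in YAML: its name, and indented under it one key for each argument. step_arm: Moves the arm, as the interface text tells. Its arguments: {"type":"object","properties":{"steps":{"type":"array"},"force":{"type":"number"}},"required":["steps"]}

```bash
ls; mkdir -p pics
cat > h.py <<'E'
import numpy as np, cv2
from scipy.spatial.transform import Rotation as R
from station import status, vision, order
def rot(q): return R.from_quat([q[1],q[2],q[3],q[0]]).as_matrix()
def ray(p,uv,z):
    o=np.array(p["xyz"]); d=rot(p["orientation"])@np.array([(uv[0]-p["cx"])/p["fx"],(uv[1]-p["cy"])/p["fy"],1])
    return o+d*(z-o[2])/d[2]
def proj(p,X):
    c=rot(p["orientation"]).T@(np.array(X)-np.array(p["xyz"])); return np.array([p["fx"]*c[0]/c[2]+p["cx"],p["fy"]*c[1]/c[2]+p["cy"]])
def save(p,n): cv2.imwrite("pics/"+n,p["pixels"][:,:,::-1])
E
python3 - <<'E'
from h import *
print(status.observe())
for n in ["scene","top","wrist"]:
    p=vision.get_image(n); save(p,n+"0.png"); print(n,p["xyz"],p["orientation"],p["fx"],p["shot"])
    if n!="wrist":
        for q in ["mould","swing_half","fixed_half","hole","scraper","pin","pin_block","pin_socket","chip0","bed","gutter","cast_a","tape","tin","cup","brush","rule"]:
            print(q,[(np.round(d["at"],1).tolist(),round(d["confidence"],2)) for d in vision.tip_of(q,p)][:4])
E
```

```text
pics
{'t': 0.0, 'joint_positions': array([-1.30651148e+00,  3.07564602e-01,  1.50767452e+00,  2.62862747e-05,
        1.32839678e+00, -7.35142958e-02]), 'dq': array([ 8.06444541e-04, -1.45356978e-04,  4.60500693e-04, -2.34747214e-04,
       -4.87508201e-04, -8.26405458e-05]), 'tau': array([ 2.37398199e-03, -4.57550061e+01, -2.51919276e+01,  2.32858738e-04,
        1.30496122e-02, -1.61104145e-05]), 'ee_pos': array([ 0.1903939 , -0.54198092,  0.30298527]), 'orientation': array([-0.11814077, -0.69698508, -0.11958071,  0.69710473]), 'wrist_force': array([ 0.73882309, -0.63302513,  0.01194875]), 'wrist_torque': array([-0.00032598, -0.0021623 ,  0.00668237]), 'gripper_width': 1.0017784047236067}
scene [1.29390494 0.48729961 0.99368153] [-0.17878859  0.4394282   0.81496688 -0.332816  ] 531.4356215762682 1
mould [([297.5, 293.7], 0.98)]
swing_half [([298.5, 291.0], 0.66)]
fixed_half []
hole [([328.3, 226.4], 0.93)]
scraper [([233.8, 195.0], 0.58), ([297.6, 194.6], 0.47)]
pin [([440.0, 299.6], 0.54)]
pin_block [([449.2, 314.4], 0.73), ([327.0, 226.1], 0.49), ([333.2, 270.0], 0.4), ([301.4, 2
[... 787 characters left out ...]
.61)]
pin_block [([168.1, 268.4], 0.74)]
pin_socket [([175.8, 266.1], 0.83)]
chip0 [([297.5, 264.0], 0.64), ([314.7, 271.3], 0.58), ([285.4, 260.5], 0.41)]
bed [([303.5, 244.3], 0.73)]
gutter [([304.1, 324.0], 0.7), ([174.1, 267.0], 0.43), ([136.4, 206.2], 0.24)]
cast_a [([201.8, 181.2], 0.84), ([437.2, 177.7], 0.77)]
tape [([243.8, 357.2], 0.7), ([321.9, 206.0], 0.53)]
tin [([513.9, 189.9], 0.72)]
cup [([135.1, 206.3], 0.62), ([494.6, 298.9], 0.5), ([322.5, 201.9], 0.24)]
brush [([424.7, 347.6], 0.87), ([306.7, 322.0], 0.58), ([285.4, 259.3], 0.28)]
rule [([322.1, 204.6], 0.66)]
wrist [ 0.25666027 -0.52001513  0.37402921] [ 0.11402959  0.8078996  -0.57260578 -0.08011309] 348.4409019115256 3
```

View pics/scene0.png

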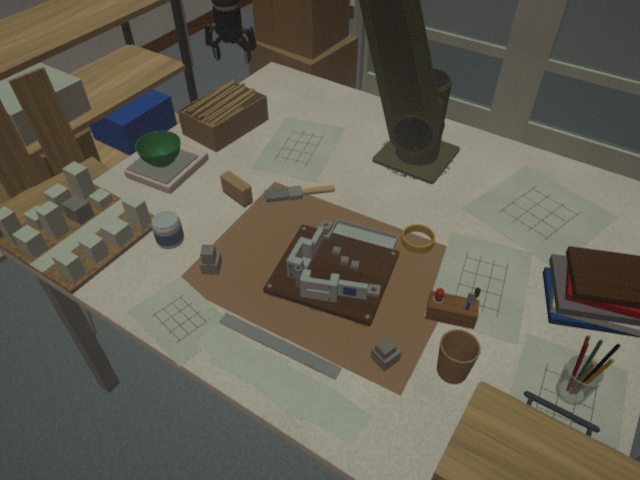

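View pics/top0.png

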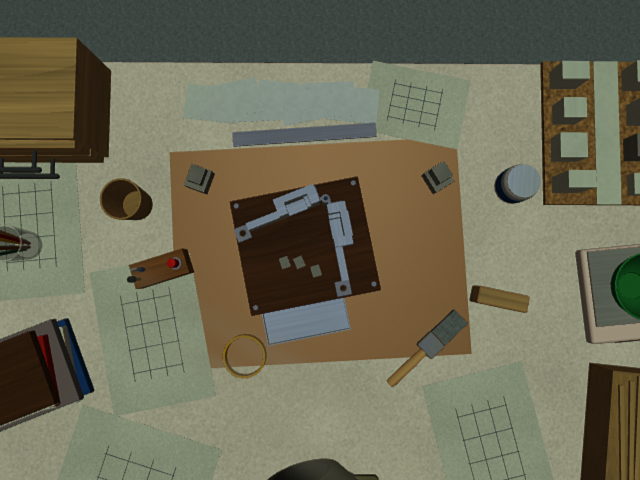

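Run:
```python
from h import *
p=vision.get_image("top")
a=p["pixels"][160:360,200:400]
cv2.imwrite("pics/topz.png",cv2.resize(a,None,fx=3,fy=3,interpolation=cv2.INTER_CUBIC)[:,:,::-1])
a=p["pixels"][220:400,380:560]
cv2.imwrite("pics/topz2.png",cv2.resize(a,None,fx=3,fy=3,interpolation=cv2.INTER_CUBIC)[:,:,::-1])
s=vision.get_image("scene")
a=s["pixels"][180:340,240:480]
cv2.imwrite("pics/scz.png",cv2.resize(a,None,fx=3,fy=3,interpolation=cv2.INTER_CUBIC)[:,:,::-1])
import pickle; pickle.dump((p,s),open("p0.pkl","wb"))
for q in ["scraper","chip0","bed","swing_half","fixed_half","pin"]:
  for pic,n in ((p,"top"),(s,"scene")):
    for d in vision.outline_of(q,pic)[:4]:
        m=d["pixels"].astype(np.uint8)
        c=cv2.findContours(m,cv2.RETR_EXTERNAL,cv2.CHAIN_APPROX_NONE)[0]
        c=max(c,key=cv2.contourArea)
        print(n,q,round(d["confidence"],2),d["at"],m.sum(),cv2.boxPoints(cv2.minAreaRect(c)).round(1).tolist())
```

```text
top scraper 0.81 [501.1, 298.3] 940 [[468.79998779296875, 300.0], [472.79998779296875, 283.1000061035156], [529.5, 296.5], [525.5, 313.3999938964844]]
scene scraper 0.57 [236.5, 187.9] 743 [[214.1999969482422, 183.5], [227.89999389648438, 166.3000030517578], [259.5, 191.60000610351562], [245.8000030517578, 208.8000030517578]]
scene scraper 0.54 [332.9, 287.3] 1577 [[293.20001220703125, 294.8999938964844], [297.5, 267.1000061035156], [381.20001220703125, 279.8999938964844], [376.8999938964844, 307.79998779296875]]
top chip0 0.68 [299.5, 267.4] 97 [[292.3999938964844, 258.79998779296875], [300.3999938964844, 254.8000030517578], [305.20001220703125, 264.3999938964844], [297.20001220703125, 268.3999938964844]]
top chip0 0.54 [312.3, 270.2] 68 [[312.0, 266.0], [319.0, 266.0], [319.0, 275.0], [312.0, 275.0]]
scene chip0 0.63 [337.8, 249.6] 64 [[332.0, 246.0], [340.0, 246.0], [340.0, 254.0], [332.0, 254.0]]
scene chip0 0.44 [343.1, 258.9] 66 [[341.0, 256.0], [348.0, 256.0], [348.0, 264.0], [341.0, 264.0]]
top bed 0.7 [299.8, 254.5] 16204 [[228.0, 201.1999969482422], [357.5, 175.300003051757
[... 599 characters left out ...]
75, 307.70001220703125]]
top fixed_half 0.77 [337.4, 228.2] 1347 [[325.79998779296875, 200.3000030517578], [348.29998779296875, 197.89999389648438], [358.5, 293.79998779296875], [336.0, 296.20001220703125]]
top fixed_half 0.58 [123.0, 200.1] 1696 [[93.4000015258789, 207.1999969482422], [111.4000015258789, 171.1999969482422], [158.1999969482422, 194.60000610351562], [140.1999969482422, 230.60000610351562]]
scene fixed_half 0.78 [307.2, 248.6] 1050 [[277.3999938964844, 266.1000061035156], [318.20001220703125, 213.0], [337.3999938964844, 227.6999969482422], [296.6000061035156, 280.79998779296875]]
scene pin 0.55 [439.1, 298.1] 129 [[433.0, 288.0], [443.0, 288.0], [443.0, 303.0], [433.0, 303.0]]
```

View pics/topz.png

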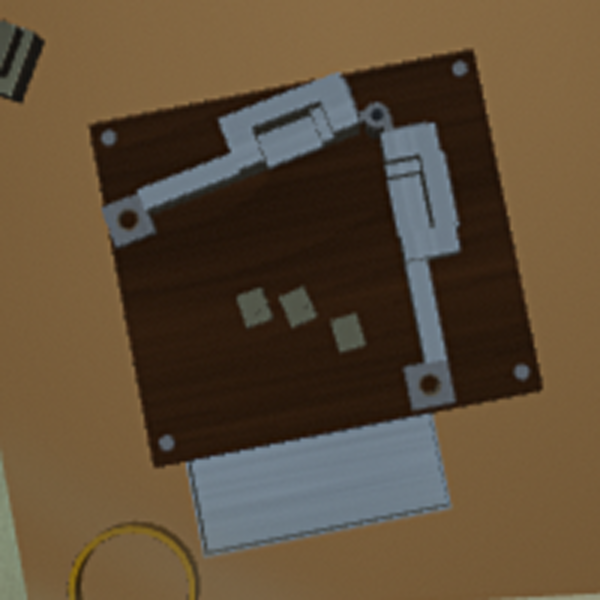

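View pics/topz2.png

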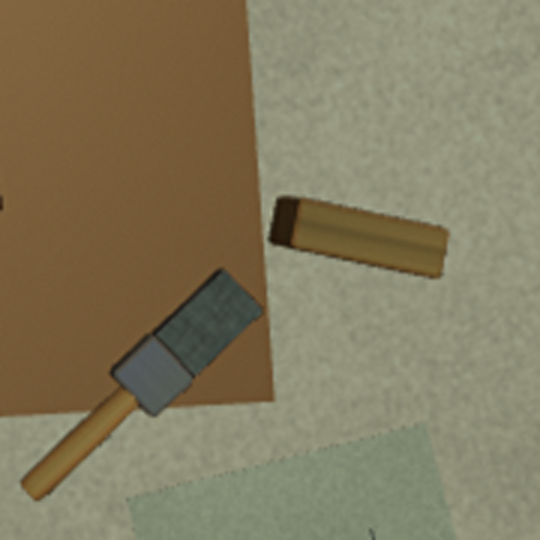

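View pics/scz.png

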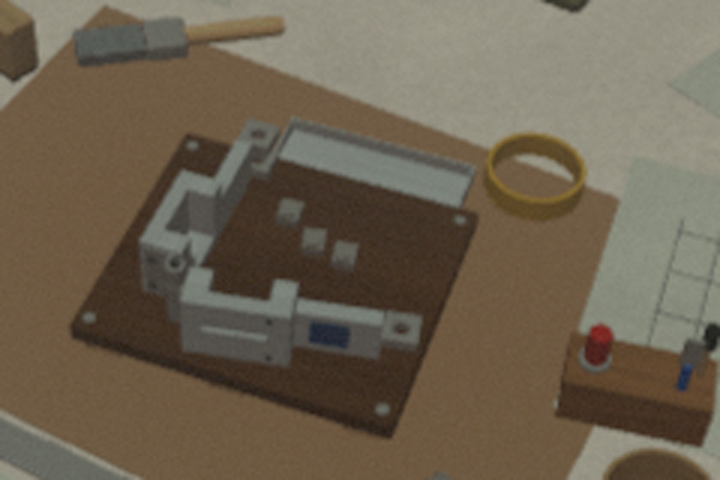

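Run:
```python
from h import *
import pickle
from scipy.optimize import least_squares
p,s=pickle.load(open("p0.pkl","rb"))
z=lambda U,ox,oy:np.array([(U[0]+.5)/3-.5+ox,(U[1]+.5)/3-.5+oy])
T=lambda U:z(U,200,160); S=lambda U:z(U,240,180)
bc=[(.040,-.075,.03),(.04,.19,.03),(-.195,.19,.03),(-.195,-.075,.03)]
tb=[T(u) for u in [(472,49),(90,125),(155,466),(541,389)]]
sb=[S(u) for u in [(73,328),(391,436),(477,214),(190,135)]]
th=[((-.175,0,.072),T((429,384)))]
sh=[((-.175,0,.072),S((257,134)))]
def W(v,X): c,n=np.cos(v[2]),np.sin(v[2]); return np.array([v[0]+c*X[0]-n*X[1],v[1]+n*X[0]+c*X[1],X[2]])
def res(v,top=True,sc=True):
    r=[]
    if top:
        for X,u in list(zip(bc,tb))+th: r.append(proj(p,W(v,X))-u)
    if sc:
        for X,u in list(zip(bc,sb))+sh: r.append(proj(s,W(v,X))-u)
    return np.concatenate(r)
for a in ((True,True),(True,False),(False,True)):
    f=least_squares(res,[.57,0,0],args=a); print(a,f.x,np.degrees(f.x[2]),f.fun.round(1))
v=least_squares(res,[.57,0,0]).x
def toM(X): 
    d=np.array(X[:2])-v[:2]; c,n=np.cos(v[2]),np.sin(v[2]); return np.array([c*d[0]+n*d[1],-n*d[0]+c*d[1]])
h=ray(p,T((128,219)),.057); m=toM(h); print("swing ear",h,m,np.hypot(*m),"angle",np.arctan2(m[1],-m[0]))
h=ray(s,S((402,328)),.057); m=toM(h); print("swing ear sc",h,m,np.hypot(*m),"angle",np.arctan2(m[1],-m[0]))
for u in [(254,307),(297,306),(348,332)]:
    h=ray(p,T(u),.040); print("chip",h,toM(h))
for u in [(344,253),(314,239),(290,209)]:
    h=ray(s,S(u),.038); print("chip sc",h,toM(h))
# scraper top
Z=lambda U:z(U,380,220)
q=[ray(p,Z(u),.062) for u in [(299,198),(447,229),(441,277),(292,246)]]; print("scr",np.mean(q,0),[np.round(x[:2],4) for x in q])
b=[ray(p,Z(u),.0) for u in [(280,196),(270,243)]]; print(b)
# pin
print("pin", ray(p,(173.5,263.5),.079))
print("pin sc", ray(s,S((600,330)),.079), ray(s,S((596,362)),.047))
for n,u,h in [("tape",(243.8,357),.01),("brush",(425,347),.01)]: print(n,ray(p,u,h))
pickle.dump(v,open("v.pkl","wb"))
```

```text
(True, True) [0.64970895 0.00636877 0.20174379] 11.559067755913944 [-0.2 -0.9 -1.3 -1.  -1.4  0.1  0.1 -0.  -0.5 -0.3 -1.7 -1.1  0.3 -2.7
  0.6 -0.4 -1.4 -1.2  0.2 -0.2]
(True, False) [0.64894301 0.00518141 0.20289761] 11.62517649968506 [ 0.4 -0.5 -0.8 -0.5 -0.7  0.6  0.8  0.3  0.3  0.1]
(False, True) [0.65213408 0.00886323 0.19942292] 11.426091760462475 [-1.5 -0.1  0.6 -1.3  1.2  0.8 -1.  -0.3  0.7  0.8]
swing ear [0.5835469  0.16725829 0.057     ] [-0.03258147  0.17088389] 0.17396222504820502 angle 1.3823932486344654
swing ear sc [0.58417275 0.16957056 0.057     ] [-0.03150498  0.17302386] 0.1758687545206891 angle 1.3906849711831637
chip [0.52683066 0.08531415 0.04      ] [-0.10456723  0.10196638]
chip [0.52768425 0.05681519 0.04      ] [-0.10944152  0.07387437]
chip [0.51070421 0.02288024 0.04      ] [-0.132877   0.0440301]
chip sc [0.52729251 0.08599643 0.038     ] [-0.10397803  0.10254227]
chip sc [0.52749754 0.05781144 0.038     ] [-0.10942481  0.07488783]
chip sc [0.50964432 0.02366604 0.038     ] [-0.13375794  0.04501235]
scr [ 0.45793285 -0.34095925  0.062     ] [array([ 0.4831, -0.2955]), array([ 0.4637, -0.391 ]), array([ 0.4328, -0.3866]), array([ 0.4521, -0.2906])]
[array([ 0.48279699, -0.30079075,  0.        ]), array([ 0.45066928, -0.29360742,  0.        ])]
pin [0.521893   0.29498523 0.079     ]
pin sc [0.52229732 0.30003279 0.079     ] [0.52545011 0.303828   0.047     ]
tape [0.33475402 0.16725706 0.01      ]
brush [ 0.35721872 -0.19942363  0.01      ]
```

```bash
cat >> h.py <<'E'
import pickle,os
V=pickle.load(open("v.pkl","rb")) if os.path.exists("v.pkl") else None
def M2W(x,y,z=0): c,n=np.cos(V[2]),np.sin(V[2]); return np.array([V[0]+c*x-n*y,V[1]+n*x+c*y,z])
def W2M(X):
    d=np.array(X[:2])-V[:2]; c,n=np.cos(V[2]),np.sin(V[2]); return np.array([c*d[0]+n*d[1],-n*d[0]+c*d[1]])
def down(psi):
    "tool x down, tool y at world yaw psi"
    x=np.array([0,0,-1.]); y=np.array([np.cos(psi),np.sin(psi),0]); return np.stack([x,y,np.cross(x,y)],1)
def goal(pos,psi,flip=True):
    "TCP pos; jaw yaw psi (mod pi, nearest)"
    o=status.observe(); A=rot(o["orientation"]); 
    cur=np.arctan2(A[1,1],A[0,1])
    if flip: psi=cur+(psi-cur+np.pi/2)%np.pi-np.pi/2
    B=down(psi)
    s=A.T@(np.array(pos)-o["ee_pos"]); t=R.from_matrix(A.T@B).as_rotvec()
    print("t",round(o["t"],2),"tcp",o["ee_pos"].round(4),"yaw",round(cur,3),"->",round(psi,3),"joints",o["joint_positions"].round(2),"F",o["wrist_force"].round(1),"w",round(o["gripper_width"],3))
    print("shift",s.round(4).tolist(),"turn",t.round(4).tolist())
E
python3 - <<'E'
from h import *
print(rot(status.observe()["orientation"]).round(3))
goal([.4575,-.342,.22],-.2)
E
```

```text
[[-0.     0.331 -0.943]
 [ 0.    -0.943 -0.331]
 [-1.    -0.     0.   ]]
t 2.55 tcp [ 0.1905 -0.5425  0.3039] yaw -1.233 -> -0.2 joints [-1.31  0.31  1.51 -0.    1.33 -0.07] F [0.  0.5 0. ] w 1.002
shift [0.0839, -0.1007, -0.3183] turn [-1.033, 0.0, 0.0]
```

Request:
step_arm:
  steps: [0.084, -0.1, -0.318, -1.033, 0, 0, 0, 0.084, -0.1, -0.318, -1.033, 0, 0, 0, 0.084, -0.1, -0.318, -1.033, 0, 0, 0, 0.084, -0.1, -0.318, -1.033, 0, 0, 0, 0.084, -0.1, -0.318, -1.033, 0, 0, 0, 0.084, -0.1, -0.318, -1.033, 0, 0, 0, 0.084, -0.1, -0.318, -1.033, 0, 0, 0, 0.084, -0.1, -0.318, -1.033, 0, 0, 0, 0.084, -0.1, -0.318, -1.033, 0, 0, 0, 0.084, -0.1, -0.318, -1.033, 0, 0, 0]
  force: 60

```text
t: 3.55
ee_pos: [0.457, -0.3433, 0.2201]
orientation: [-0.447, -0.547, -0.447, 0.548]
wrist_force: [-0.6, -0.8, 0.1]
gripper_width: 0.998
```

Run:
```python
from h import *
p=vision.get_image("wrist"); save(p,"w1.png")
goal([.4575,-.342,.104],-.2)
for x in (-17,17):
  for y in (-50,50):
    c,s=np.cos(-.2),np.sin(-.2); print(x,y,proj(p,[.4575+(c*x-s*y)/1e3,-.342+(s*x+c*y)/1e3,.062]).round(1))
```

```text
t 3.6 tcp [ 0.4567 -0.3437  0.2203] yaw -0.202 -> -0.2 joints [-0.72  0.38  1.63 -0.    1.14 -0.52] F [-0.2 -0.6  0.5] w 1.001
shift [0.1163, 0.0004, -0.0019] turn [-0.0018, 0.0007, -0.0003]
-17 -50 [300.3 308.3]
-17 50 [297.2 167.6]
17 -50 [347.3 308.2]
17 50 [350.1 167.5]
```

View pics/w1.png

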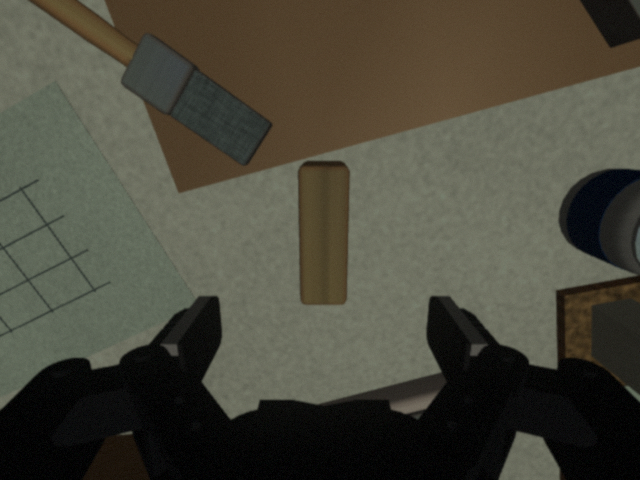

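Request:
step_arm:
  steps: [0.116, 0, -0.0045, -0.002, 0, 0, 0, 0.116, 0, -0.0045, -0.002, 0, 0, 0, 0.116, 0, -0.0045, -0.002, 0, 0, 0, 0.116, 0, -0.0045, -0.002, 0, 0, 0, 0.116, 0, -0.0045, -0.002, 0, 0, 1, 0.116, 0, -0.0045, -0.002, 0, 0, 1, 0.116, 0, -0.0045, -0.002, 0, 0, 1, 0.116, 0, -0.0045, -0.002, 0, 0, 1, 0.116, 0, -0.0045, -0.002, 0, 0, 1, 0.116, 0, -0.0045, -0.002, 0, 0, 1]
  force: 60

```text
t: 4.6
ee_pos: [0.4582, -0.3401, 0.106]
orientation: [-0.449, -0.547, -0.446, 0.547]
wrist_force: [-1.7, -0.7, 7.1]
gripper_width: 0.389
```

Run:
```python
from h import *
goal(M2W(-.055,.073,.30),V[2])
```

```text
t 4.6 tcp [ 0.4582 -0.3401  0.106 ] yaw -0.2 -> 0.202 joints [-0.71  0.51  1.75 -0.    0.87 -0.51] F [-1.7 -0.7  7.1] w 0.389
shift [-0.195, 0.0403, -0.4228] turn [-0.4014, 0.0031, -0.0021]
```

Request:
step_arm:
  steps: [-0.05, 0, 0, 0, 0, 0, 1, -0.1, 0, 0, 0, 0, 0, 1, -0.15, 0, -0.05, 0, 0, 0, 1, -0.155, 0.04, -0.423, -0.4, 0, 0, 1, -0.155, 0.04, -0.423, -0.4, 0, 0, 1, -0.155, 0.04, -0.423, -0.4, 0, 0, 1, -0.155, 0.04, -0.423, -0.4, 0, 0, 1, -0.155, 0.04, -0.423, -0.4, 0, 0, 1, -0.155, 0.04, -0.423, -0.4, 0, 0, 1, -0.155, 0.04, -0.423, -0.4, 0, 0, 1, -0.155, 0.04, -0.423, -0.4, 0, 0, 1, -0.155, 0.04, -0.423, -0.4, 0, 0, 1]

```text
t: 5.8
ee_pos: [0.5824, 0.0723, 0.2606]
orientation: [0.55, 0.447, 0.547, -0.445]
wrist_force: [0.2, -0.7, -1.7]
gripper_width: 0.388
```

Run:
```python
from h import *
p=vision.get_image("scene"); save(p,"s2.png")
w=vision.get_image("wrist"); save(w,"w2.png")
goal(M2W(-.055,.073,.138),V[2])
```

```text
t 5.9 tcp [0.5807 0.0682 0.2599] yaw 0.203 -> 0.202 joints [ 0.05  0.36  1.55 -0.    1.24 -0.16] F [-0.  -0.7 -2.3] w 0.386
shift [0.1219, 0.0001, 0.0009] turn [0.0016, 0.0039, -0.0009]
```

View pics/s2.png

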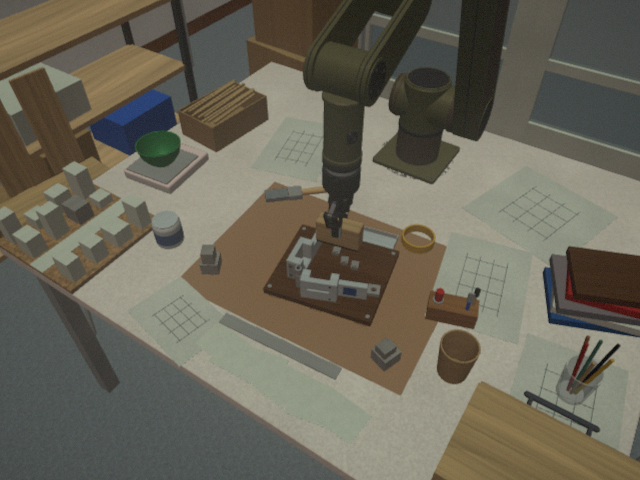

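View pics/w2.png

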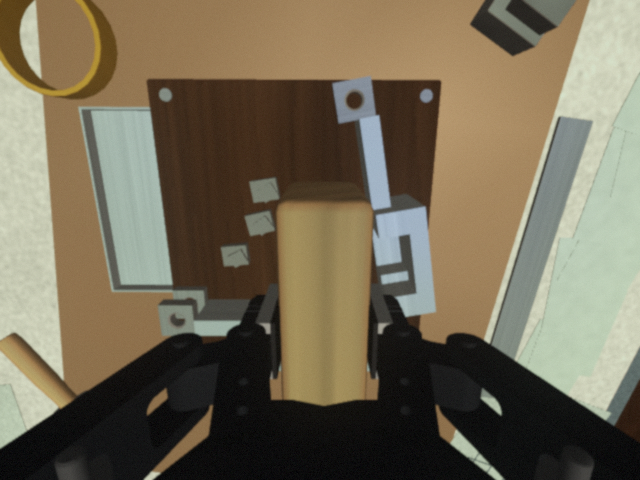

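Run:
```python
from h import *
w=vision.get_image("wrist")
for n,X in [("c-",(-.195,.19,.03)),("c+",(.04,.19,.03)),("hole",(-.175,0,.072)),("chipA",(-.1045,.102,.04)),("chipB",(-.1094,.074,.04)),("chipC",(-.133,.0445,.04)),("swear",(-.175*np.cos(1.386),.175*np.sin(1.386),.057))]:
    print(n,proj(w,M2W(*X)).round(1))
```

```text
c- [146.3  75.9]
c+ [444.5  76.5]
hole [178.4 318.6]
chipA [264.4 189.6]
chipB [260.2 222.3]
chipC [235. 255.]
swear [355.5  97.1]
```

Request:
step_arm:
  steps: [0.04, -0.005, 0.001, 0.0016, 0.004, -0.001, 1, 0.08, -0.005, 0.001, 0.0016, 0.004, -0.001, 1, 0.11, -0.005, 0.001, 0.0016, 0.004, -0.001, 1, 0.122, -0.005, 0.001, 0.0016, 0.004, -0.001, 1, 0.122, -0.005, 0.001, 0.0016, 0.004, -0.001, 1, 0.122, -0.005, 0.001, 0.0016, 0.004, -0.001, 1]

```text
t: 6.55
ee_pos: [0.5761, 0.0634, 0.1384]
orientation: [0.547, 0.448, 0.547, -0.448]
wrist_force: [-0.5, -0.3, -0.9]
gripper_width: 0.389
```

Run:
```python
from h import *
p=vision.get_image("top"); cv2.imwrite("pics/t3.png",cv2.resize(p["pixels"][160:360,200:400],None,fx=3,fy=3)[:,:,::-1])
w=vision.get_image("wrist"); save(w,"w3.png")
goal(M2W(-.225,.073,.1375),V[2]); print(W2M(status.observe()["ee_pos"]))
```

```text
t 6.65 tcp [0.5764 0.0638 0.1387] yaw 0.199 -> 0.202 joints [ 0.04  0.48  1.7  -0.    0.96 -0.16] F [ 1.1  0.3 -0.6] w 0.386
shift [0.001, -0.1647, -0.0015] turn [-0.0028, 0.0004, -0.0011]
[-0.06026835  0.07099467]
```

View pics/w3.png

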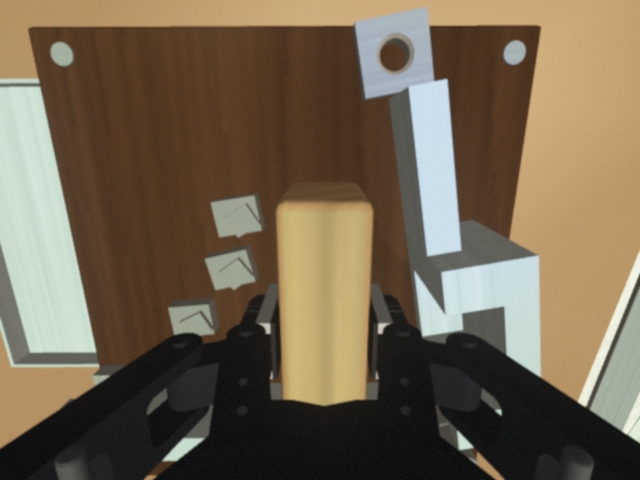

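Request:
step_arm:
  steps: [0.001, -0.008, -0.0025, -0.003, 0, 0, 1, 0.001, -0.016, -0.0025, -0.003, 0, 0, 1, 0.001, -0.024, -0.0025, -0.003, 0, 0, 1, 0.001, -0.032, -0.0025, -0.003, 0, 0, 1, 0.001, -0.04, -0.0025, -0.003, 0, 0, 1, 0.001, -0.048, -0.0025, -0.003, 0, 0, 1, 0.001, -0.056, -0.0025, -0.003, 0, 0, 1, 0.001, -0.064, -0.0025, -0.003, 0, 0, 1, 0.001, -0.072, -0.0025, -0.003, 0, 0, 1, 0.001, -0.08, -0.0025, -0.003, 0, 0, 1, 0.001, -0.088, -0.0025, -0.003, 0, 0, 1, 0.001, -0.096, -0.0025, -0.003, 0, 0, 1]

```text
t: 7.85
ee_pos: [0.4812, 0.0472, 0.1376]
orientation: [0.548, 0.447, 0.547, -0.447]
wrist_force: [-0.4, -0.2, -1.2]
gripper_width: 0.384
```

Run:
```python
from h import *
w=vision.get_image("wrist"); save(w,"w4.png")
goal(M2W(-.226,.074,.1375),V[2]); print(W2M(status.observe()["ee_pos"]))
```

```text
t 7.9 tcp [0.4793 0.047  0.1374] yaw 0.202 -> 0.202 joints [ 0.01  0.38  1.91 -0.    0.85 -0.19] F [-2.2 -0.3 -1.1] w 0.391
shift [-0.0, -0.0671, -0.0] turn [0.0002, 0.0, 0.0017]
[-0.15885461  0.07398978]
```

View pics/w4.png

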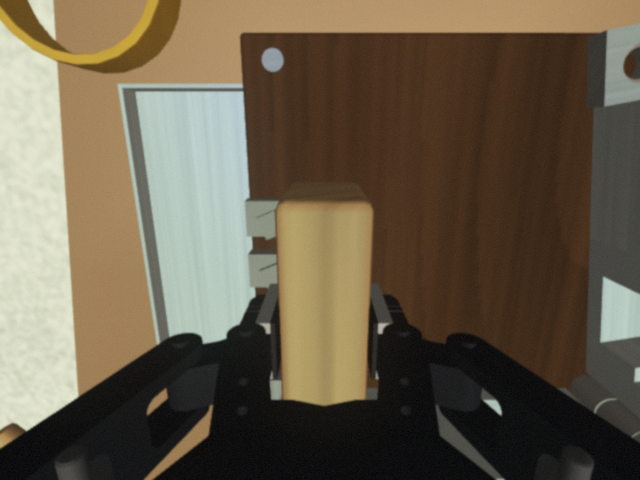

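Request:
step_arm:
  steps: [0, -0.008, 0, 0, 0, 0, 1, 0, -0.016, 0, 0, 0, 0, 1, 0, -0.024, 0, 0, 0, 0, 1, 0, -0.032, 0, 0, 0, 0, 1, 0, -0.04, 0, 0, 0, 0, 1, 0, -0.047, 0, 0, 0, 0, 1, 0, -0.054, 0, 0, 0, 0, 1, 0, -0.061, 0, 0, 0, 0, 1, 0, -0.067, 0, 0, 0, 0, 1, 0, -0.067, 0, 0, 0, 0, 1]

```text
t: 8.9
ee_pos: [0.4123, 0.0335, 0.1374]
orientation: [0.547, 0.446, 0.549, -0.448]
wrist_force: [-0.8, -0.1, 0.0]
gripper_width: 0.388
```

Run:
```python
from h import *
w=vision.get_image("wrist"); save(w,"w5.png")
goal([.458,-.33,.25],-.2); print(W2M(status.observe()["ee_pos"]))
```

```text
t 8.95 tcp [0.4132 0.0335 0.1375] yaw 0.202 -> -0.2 joints [-0.02  0.31  2.05 -0.    0.79 -0.22] F [ 0.8 -0.2 -1.8] w 0.386
shift [-0.1124, -0.0292, 0.3651] turn [0.4017, 0.0004, 0.0018]
[-0.22627027  0.07399156]
```

View pics/w5.png

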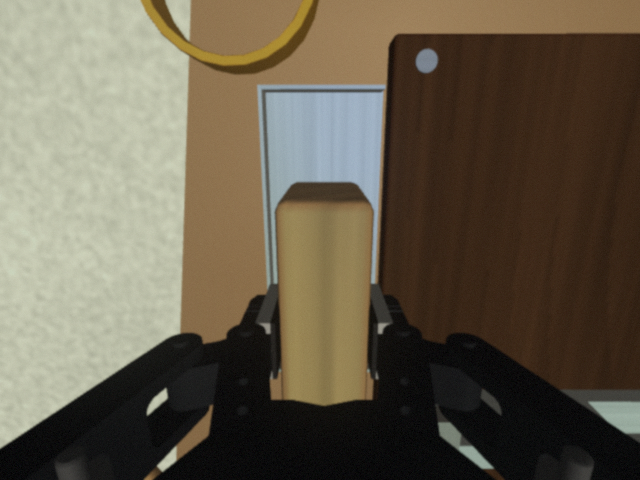

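Request:
step_arm:
  steps: [-0.05, 0, 0, 0, 0, 0, 1, -0.1, 0, 0, 0, 0, 0, 1, -0.112, -0.029, 0.365, 0.4, 0, 0, 1, -0.112, -0.029, 0.365, 0.4, 0, 0, 1, -0.112, -0.029, 0.365, 0.4, 0, 0, 1, -0.112, -0.029, 0.365, 0.4, 0, 0, 1, -0.112, -0.029, 0.365, 0.4, 0, 0, 1, -0.112, -0.029, 0.365, 0.4, 0, 0, 1, -0.112, -0.029, 0.365, 0.4, 0, 0, 1, -0.112, -0.029, 0.365, 0.4, 0, 0, 1, -0.112, -0.029, 0.365, 0.4, 0, 0, 1, -0.112, -0.029, 0.365, 0.4, 0, 0, 1]

```text
t: 10.15
ee_pos: [0.4577, -0.3293, 0.2489]
orientation: [-0.447, -0.547, -0.449, 0.548]
wrist_force: [-0.1, -0.3, -1.5]
gripper_width: 0.386
```

Run:
```python
from h import *
p=vision.get_image("top"); cv2.imwrite("pics/t6.png",cv2.resize(p["pixels"][160:360,200:400],None,fx=3,fy=3)[:,:,::-1])
w=vision.get_image("wrist"); save(w,"w6.png")
goal([.458,-.338,.107],-.2)
```

```text
t 10.25 tcp [ 0.4577 -0.3281  0.2491] yaw -0.197 -> -0.2 joints [-0.7   0.34  1.61 -0.    1.2  -0.5 ] F [ 0.2 -0.2 -1.4] w 0.384
shift [0.1421, 0.0027, 0.0097] turn [0.0028, -0.0007, 0.0032]
```

View pics/t6.png

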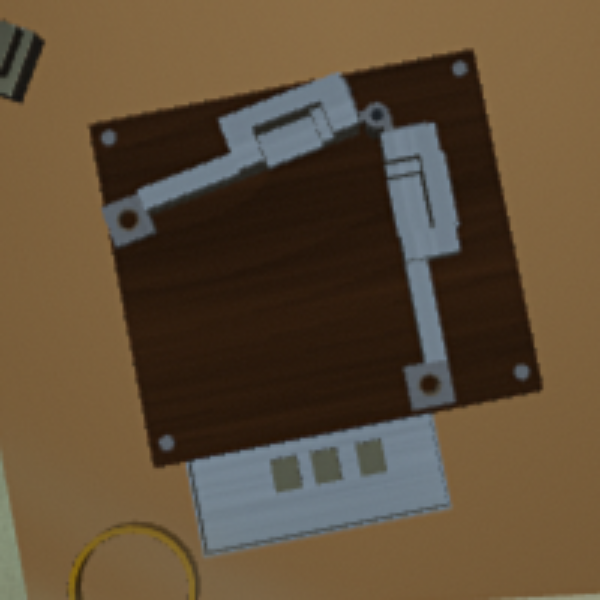

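View pics/w6.png

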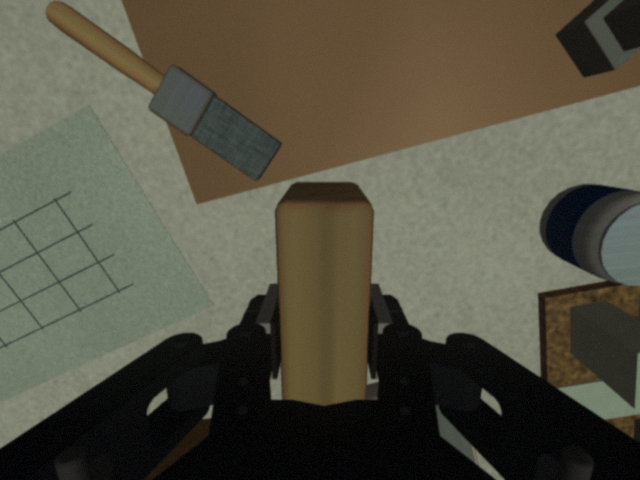

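Request:
step_arm:
  steps: [0.05, 0, 0.01, 0.003, 0, 0.003, 1, 0.1, 0, 0.01, 0.003, 0, 0.003, 1, 0.13, 0, 0.01, 0.003, 0, 0.003, 1, 0.142, 0, 0.01, 0.003, 0, 0.003, 1, 0.143, 0, 0.01, 0.003, 0, 0.003, 1, 0.143, 0, 0.01, 0.003, 0, 0.003, 1, 0.143, 0, 0.01, 0.003, 0, 0.003, 0.4, 0.143, 0, 0.01, 0.003, 0, 0.003, 0, 0.143, 0, 0.01, 0.003, 0, 0.003, 0, 0.143, 0, 0.01, 0.003, 0, 0.003, 0, 0.1, 0, 0.01, 0.003, 0, 0.003, 0, 0.05, 0, 0.01, 0.003, 0, 0.003, 0]

```text
t: 11.45
ee_pos: [0.4542, -0.3368, 0.1979]
orientation: [-0.445, -0.547, -0.45, 0.548]
wrist_force: [1.0, -0.5, -0.2]
gripper_width: 0.995
```

Run:
```python
from h import *
w=vision.get_image("wrist"); save(w,"w7.png")
# poke pose: closed fingers, tool y normal to flange. angle a, radius r=.13, offset outer face .014 + half finger .0145+margin
def pk(a,off,r=.13):
    x,y=-r,off; c,s=np.cos(-a),np.sin(-a); return c*x-s*y, s*x+c*y
for a in (1.386,): 
    m=pk(a,.06); print(m,M2W(*m))
    goal(M2W(*m,.2),V[2]+np.pi/2-a)
```

```text
(np.float64(0.035091398561473405), np.float64(0.13881136029518557)) [0.6562739  0.14939639 0.        ]
t 11.5 tcp [ 0.4582 -0.3402  0.2078] yaw -0.2 -> 0.387 joints [-0.71  0.39  1.65  0.    1.09 -0.51] F [ 2.5 -1.7  4.3] w 0.999
shift [0.0063, 0.0966, -0.5192] turn [-0.5868, 0.0073, -0.0077]
```

View pics/w7.png

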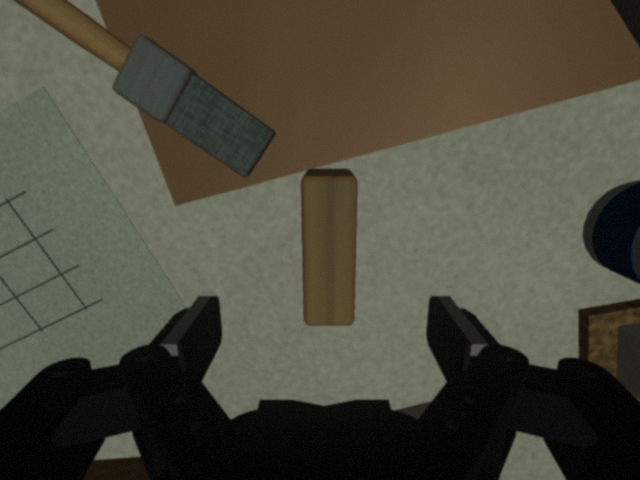

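Request:
step_arm:
  steps: [-0.03, 0, 0, 0, 0, 0, 0, -0.04, 0.097, -0.52, -0.587, 0.007, -0.008, 1, -0.03, 0.097, -0.52, -0.587, 0.007, -0.008, 1, -0.03, 0.097, -0.52, -0.587, 0.007, -0.008, 1, -0.03, 0.097, -0.52, -0.587, 0.007, -0.008, 1, -0.03, 0.097, -0.52, -0.587, 0.007, -0.008, 1, -0.03, 0.097, -0.52, -0.587, 0.007, -0.008, 1, -0.03, 0.097, -0.52, -0.587, 0.007, -0.008, 1, -0.03, 0.097, -0.52, -0.587, 0.007, -0.008, 1, -0.03, 0.097, -0.52, -0.587, 0.007, -0.008, 1, -0.03, 0.097, -0.52, -0.587, 0.007, -0.008, 1, -0.03, 0.097, -0.52, -0.587, 0.007, -0.008, 1]

```text
t: 12.7
ee_pos: [0.6576, 0.1542, 0.2361]
orientation: [0.587, 0.395, 0.587, -0.393]
wrist_force: [0.5, -1.5, -0.0]
gripper_width: 0.001
```

```bash
cat >> h.py <<'E'
def pk(a,off,r=.13):
    x,y=-r,off; c,s=np.cos(-a),np.sin(-a); return c*x-s*y, s*x+c*y
E
python3 - <<'E'
from h import *
w=vision.get_image("wrist"); save(w,"w8.png")
goal(M2W(*pk(1.386,.06,.135),.118),V[2]+np.pi/2-1.386)
E
```

```text
t 12.75 tcp [0.659  0.1575 0.236 ] yaw 0.391 -> 0.387 joints [ 0.17  0.5   1.37  0.    1.27 -0.22] F [2.7 3.  1.7] w 0.0
shift [0.118, -0.0061, 0.0018] turn [0.004, -0.0028, -0.0045]
```

View pics/w8.png

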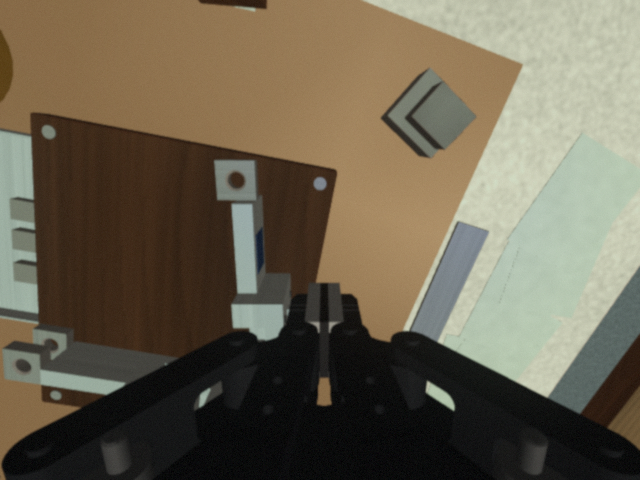

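Request:
step_arm:
  steps: [0.05, -0.006, 0.002, 0.004, -0.003, -0.004, 1, 0.1, -0.006, 0.002, 0.004, -0.003, -0.004, 1, 0.111, -0.006, 0.002, 0.004, -0.003, -0.004, 1, 0.111, -0.006, 0.002, 0.004, -0.003, -0.004, 1, 0.111, -0.006, 0.002, 0.004, -0.003, -0.004, 1]

```text
t: 13.25
ee_pos: [0.6559, 0.1537, 0.1266]
orientation: [0.587, 0.396, 0.586, -0.394]
wrist_force: [1.2, 0.3, 1.0]
gripper_width: 0.002
```

```bash
cat >> h.py <<'E'
def arc(aa,offs,r=.135,z=.125):
    o=status.observe(); A=rot(o["orientation"]); print(o["t"],o["ee_pos"],W2M(o["ee_pos"]),o["wrist_force"].round(1))
    for a,of in zip(aa,offs):
        B=down(V[2]+np.pi/2-a); s=A.T@(M2W(*pk(a,of,r),z)-o["ee_pos"]); t=R.from_matrix(A.T@B).as_rotvec()
        print(s.round(3).tolist(),t.round(2).tolist())
E
python3 - <<'E'
from h import *
arc([1.386,1.36,1.29,1.17,1.04,.91,.78,.65,.52,.39,.26,.15],[.045,.034]+[.028]*10)
E
```

```text
13.25 [0.65591055 0.15370972 0.12662077] [0.03559972 0.14311002] [1.2 0.3 1. ]
[0.002, -0.016, -0.001] [-0.0, 0.0, -0.0]
[0.002, -0.031, -0.002] [-0.03, 0.0, -0.0]
[0.001, -0.046, -0.003] [-0.1, 0.0, -0.0]
[0.001, -0.063, -0.004] [-0.22, 0.0, -0.0]
[0.001, -0.081, -0.002] [-0.35, 0.0, -0.0]
[0.001, -0.098, 0.001] [-0.48, 0.0, -0.0]
[0.001, -0.115, 0.007] [-0.61, 0.0, -0.0]
[0.001, -0.131, 0.015] [-0.74, 0.0, -0.0]
[0.001, -0.146, 0.025] [-0.87, 0.0, -0.0]
[0.001, -0.159, 0.037] [-1.0, 0.0, -0.0]
[0.001, -0.171, 0.051] [-1.13, 0.0, -0.0]
[0.001, -0.18, 0.063] [-1.24, 0.0, -0.0]
```

Request:
step_arm:
  steps: [0.001, -0.016, -0.001, 0, 0, 0, 1, 0.001, -0.031, -0.002, -0.03, 0, 0, 1, 0.001, -0.046, -0.003, -0.1, 0, 0, 1, 0.001, -0.063, -0.004, -0.22, 0, 0, 1, 0.001, -0.081, -0.002, -0.35, 0, 0, 1, 0.001, -0.098, 0.001, -0.48, 0, 0, 1, 0.001, -0.115, 0.007, -0.61, 0, 0, 1, 0.001, -0.131, 0.015, -0.74, 0, 0, 1, 0.001, -0.146, 0.025, -0.87, 0, 0, 1, 0.001, -0.159, 0.037, -1.0, 0, 0, 1, 0.001, -0.171, 0.051, -1.13, 0, 0, 1, 0.001, -0.18, 0.063, -1.24, 0, 0, 1]

```text
t: 14.45
ee_pos: [0.515, 0.0266, 0.1284]
orientation: [0.711, -0.021, 0.703, 0.021]
wrist_force: [0.9, 0.9, 0.1]
gripper_width: -0.004
```

Run:
```python
from h import *
w=vision.get_image("wrist"); save(w,"w9.png")
arc([.12,.08,.04,.0,0,0],[.028,.028,.028,.028,.026,.025])
```

```text
14.5 [0.51440033 0.0249847  0.12827002] [-0.12883415  0.04535126] [-1.1 -0.9  0.1]
[0.003, -0.002, -0.002] [-0.02, 0.01, 0.0]
[0.003, -0.007, -0.003] [-0.06, 0.01, 0.0]
[0.003, -0.013, -0.003] [-0.1, 0.01, 0.0]
[0.003, -0.018, -0.004] [-0.14, 0.01, 0.0]
[0.003, -0.02, -0.003] [-0.14, 0.01, 0.0]
[0.003, -0.021, -0.003] [-0.14, 0.01, 0.0]
```

View pics/w9.png

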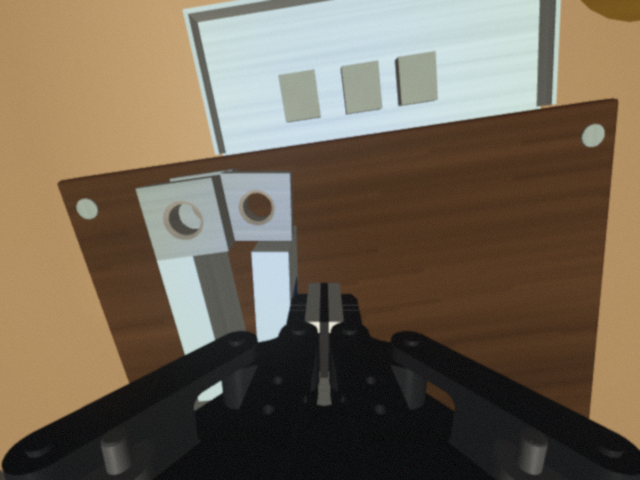

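Request:
step_arm:
  steps: [0.003, -0.002, -0.002, -0.02, 0.01, 0, 1, 0.003, -0.007, -0.003, -0.06, 0.01, 0, 1, 0.003, -0.013, -0.003, -0.1, 0.01, 0, 1, 0.003, -0.018, -0.004, -0.14, 0.01, 0, 1, 0.003, -0.02, -0.003, -0.14, 0.01, 0, 1, 0.003, -0.022, -0.003, -0.14, 0.01, 0, 1, 0.003, -0.022, -0.003, -0.14, 0.01, 0, 1]

```text
t: 15.2
ee_pos: [0.514, 0.0069, 0.1279]
orientation: [0.705, -0.068, 0.702, 0.071]
wrist_force: [-1.5, 18.4, 3.5]
gripper_width: 0.0
```

Run:
```python
from h import *
w=vision.get_image("wrist"); save(w,"w10.png")
o=status.observe(); print(o["wrist_force"],W2M(o["ee_pos"]))
goal(M2W(-.118,.06,.2),V[2]+np.pi/2)
```

```text
[-1.38861834 17.81002855  3.60475237] [-0.13282787  0.0277206 ]
t 15.25 tcp [0.514  0.0069 0.1279] yaw 1.768 -> 1.773 joints [-0.07  0.43  1.86  0.01  0.86 -1.84] F [-1.4 17.8  3.6] w 0.008
shift [-0.0719, 0.0327, 0.015] turn [-0.0049, 0.0046, -0.0046]
```

View pics/w10.png

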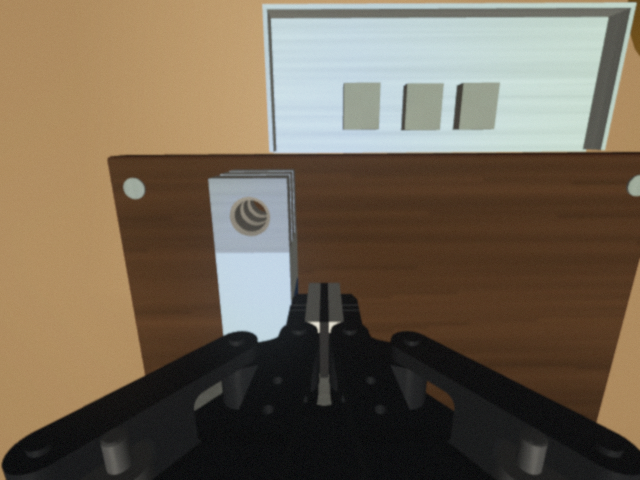

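Run:
```python
from h import *
w=vision.get_image("wrist")
print("pred",proj(w,M2W(-.175,0,.072)),[ (d["at"],round(d["confidence"],2)) for d in vision.tip_of("hole",w)])
a=w["pixels"][150:300,180:330]; cv2.imwrite("pics/hz.png",cv2.resize(a,None,fx=4,fy=4,interpolation=cv2.INTER_CUBIC)[:,:,::-1])
print("w",M2W(-.175,0),ray(w,(250.5,217),.072))
```

```text
pred [249.72987673 218.01178243] [([252.5, 214.3], 0.78), ([480.2, 108.5], 0.28)]
w [ 0.47825819 -0.0286974   0.        ] [ 0.47782366 -0.02847132  0.072     ]
```

View pics/hz.png

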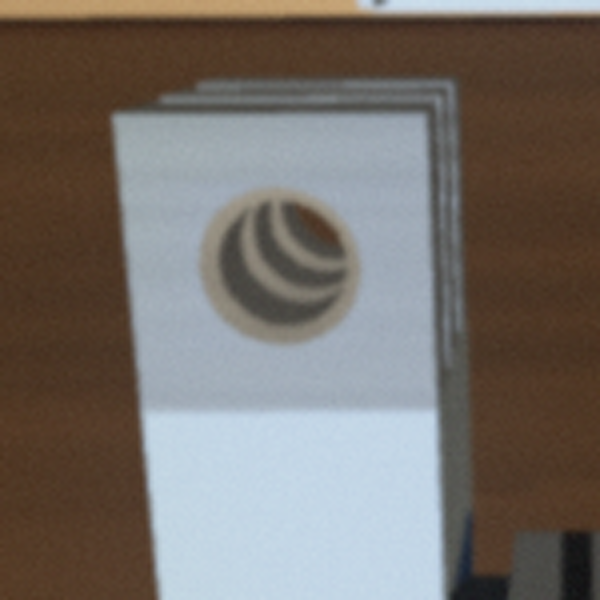

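Request:
step_arm:
  steps: [0, 0.025, 0, 0, 0, 0, 1, -0.04, 0.035, 0.01, 0, 0, 0, 1, -0.09, 0.035, 0.02, 0, 0, 0, 0, -0.13, 0.035, 0.02, 0, 0, 0, 0]

```text
t: 15.75
ee_pos: [0.529, 0.0454, 0.2633]
orientation: [0.708, -0.068, 0.699, 0.071]
wrist_force: [1.0, -0.3, 0.5]
gripper_width: 0.334
```

Run:
```python
from h import *
w=vision.get_image("wrist"); save(w,"w11.png")
print("pred",proj(w,M2W(-.175,0,.072)),[ (d["at"],round(d["confidence"],2)) for d in vision.tip_of("hole",w)])
goal([.521,.297,.22],-0.2+.45)
```

```text
pred [237.33982193 144.0791731 ] [([240.1, 144.1], 0.88)]
t 15.85 tcp [0.5315 0.0449 0.2673] yaw 1.766 -> 0.25 joints [ 0.    0.27  1.66  0.01  1.19 -1.77] F [ 0.8 -0.2 -0.2] w 0.508
shift [0.0484, 0.2493, 0.0376] turn [1.5162, 0.0177, -0.0181]
```

View pics/w11.png

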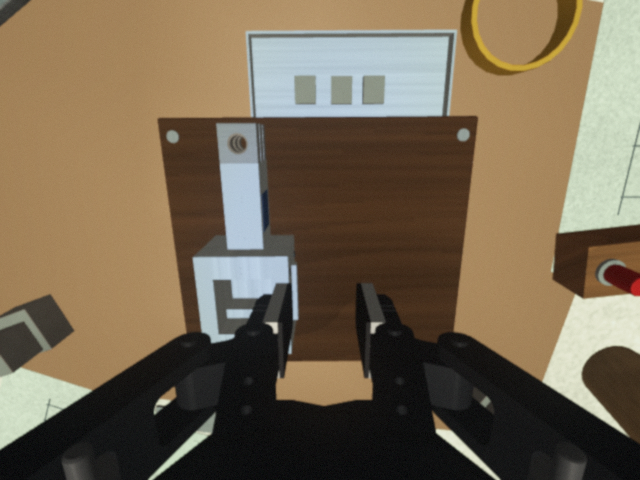

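Request:
step_arm:
  steps: [0.04, 0.249, 0.038, 1.516, 0.018, -0.018, 0, 0.04, 0.249, 0.038, 1.516, 0.018, -0.018, 0, 0.04, 0.249, 0.038, 1.516, 0.018, -0.018, 0, 0.04, 0.249, 0.038, 1.516, 0.018, -0.018, 0, 0.04, 0.249, 0.038, 1.516, 0.018, -0.018, 0, 0.04, 0.249, 0.038, 1.516, 0.018, -0.018, 0, 0.04, 0.249, 0.038, 1.516, 0.018, -0.018, 0, 0.04, 0.249, 0.038, 1.516, 0.018, -0.018, 0, 0.04, 0.249, 0.038, 1.516, 0.018, -0.018, 0, 0.04, 0.249, 0.038, 1.516, 0.018, -0.018, 0, 0.04, 0.249, 0.038, 1.516, 0.018, -0.018, 0, 0.04, 0.249, 0.038, 1.516, 0.018, -0.018, 0]

```text
t: 17.05
ee_pos: [0.5219, 0.2972, 0.2301]
orientation: [0.558, 0.435, 0.558, -0.433]
wrist_force: [-0.5, -0.5, 0.1]
gripper_width: 0.996
```

Run:
```python
from h import *
w=vision.get_image("wrist"); save(w,"w12.png")
print([ (q,d["at"],round(d["confidence"],2)) for q in ("pin","pin_socket") for d in vision.tip_of(q,w)])
for z in (.045,.079): print(proj(w,[.5215,.298,z]))
p=vision.get_image("top"); cv2.imwrite("pics/t12.png",cv2.resize(p["pixels"][160:360,100:400],None,fx=2.6,fy=2.6)[:,:,::-1])
a=w["pixels"]; hsv=cv2.cvtColor(a,cv2.COLOR_RGB2HSV); m=((hsv[...,0]<8)|(hsv[...,0]>172))&(hsv[...,1]>150)&(hsv[...,2]>60)
n,l,st,c=cv2.connectedComponentsWithStats(m.astype(np.uint8)); 
for i in np.argsort(-st[1:,4])[:2]+1: print(st[i],c[i])
goal([.5215,.298,.125],.25)
```

```text
[('pin', [327.7, 229.8], 0.91), ('pin_socket', [327.2, 225.9], 0.78)]
[322.94772221 232.77231702]
[323.03036974 246.04226076]
[316 229  26  25 521] [328.53358925 240.96161228]
t 17.25 tcp [0.5215 0.2969 0.2291] yaw 0.251 -> 0.25 joints [0.45 0.4  1.56 0.   1.18 0.2 ] F [-1.1 -0.2 -0.2] w 0.998
shift [0.1041, 0.0001, -0.001] turn [0.0008, -0.0005, -0.0012]
```

View pics/w12.png

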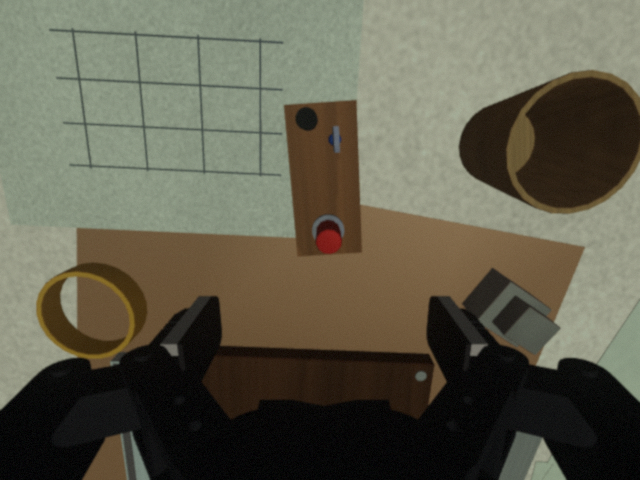

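Run:
```python
from h import *
w=vision.get_image("wrist")
a=ray(w,(329,241.5),.079); b=ray(w,(327.5,230),.047); print(a,b)
t=(a+b)/2
goal([t[0],t[1],.126],.24)
```

```text
[0.52382887 0.30188848 0.079     ] [0.52338003 0.30125315 0.047     ]
t 17.3 tcp [0.5214 0.2969 0.2289] yaw 0.251 -> 0.24 joints [0.45 0.4  1.56 0.   1.18 0.2 ] F [ 0.3 -0.7  0.2] w 0.998
shift [0.1029, 0.0032, -0.004] turn [0.0107, -0.0004, -0.0008]
```

Request:
step_arm:
  steps: [0.05, 0.003, -0.004, 0.01, 0, 0, 0, 0.085, 0.003, -0.004, 0.01, 0, 0, 0, 0.102, 0.003, -0.004, 0.01, 0, 0, 0, 0.102, 0.003, -0.004, 0.01, 0, 0, 0, 0.102, 0.003, -0.004, 0.01, 0, 0, 0.5, 0.102, 0.003, -0.004, 0.01, 0, 0, 1, 0.102, 0.003, -0.004, 0.01, 0, 0, 1, 0.102, 0.003, -0.004, 0.01, 0, 0, 1, 0.102, 0.003, -0.004, 0.01, 0, 0, 1, 0.102, 0.003, -0.004, 0.01, 0, 0, 1, 0.102, 0.003, -0.004, 0.01, 0, 0, 1]

```text
t: 18.4
ee_pos: [0.5239, 0.3018, 0.1281]
orientation: [0.557, 0.437, 0.556, -0.435]
wrist_force: [-1.1, -0.7, 7.2]
gripper_width: 0.188
```

Run:
```python
from h import *
w=vision.get_image("wrist"); save(w,"w13.png")
goal([.5236,.3015,.126],.24)
```

```text
t 18.45 tcp [0.5239 0.3018 0.1281] yaw 0.241 -> 0.24 joints [0.45 0.52 1.65 0.   0.96 0.21] F [ 0.2 -0.3  5.6] w 0.187
shift [0.0021, -0.0004, 0.0002] turn [0.0007, -0.0008, -0.0026]
```

View pics/w13.png

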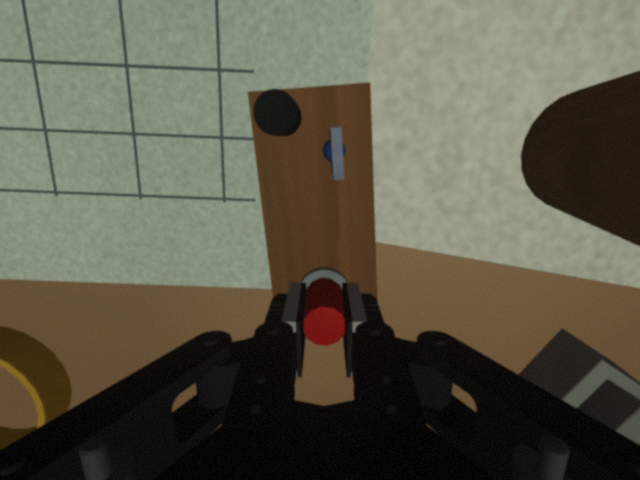

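```bash
python3 - <<'E'
from h import *
w=vision.get_image("wrist")
hsv=cv2.cvtColor(w["pixels"],cv2.COLOR_RGB2HSV)
m=((hsv[...,0]<8)|(hsv[...,0]>172))&(hsv[...,1]>150)&(hsv[...,2]>130)
ys,xs=np.nonzero(m); print(xs.min(),xs.max(),ys.min(),ys.max())
o=status.observe();A=rot(o["orientation"])
for z in (.077,.079,.081):
  print(proj(w,[*o["ee_pos"][:2],z]))
r=ray(w,(323.5,325.5),.079); print(r, A.T@(r-o["ee_pos"]))
goal([.478,-.0287,.23],.2)
E
python3 -c "
import cv2;a=cv2.imread('pics/w13.png');cv2.imwrite('pics/w13z.png',cv2.resize(a[240:390,250:400],None,fx=4,fy=4,interpolation=2))"
```

```text
Traceback (most recent call last):
ValueError: zero-size array to reduction operation minimum which has no identity
```

View pics/w13z.png

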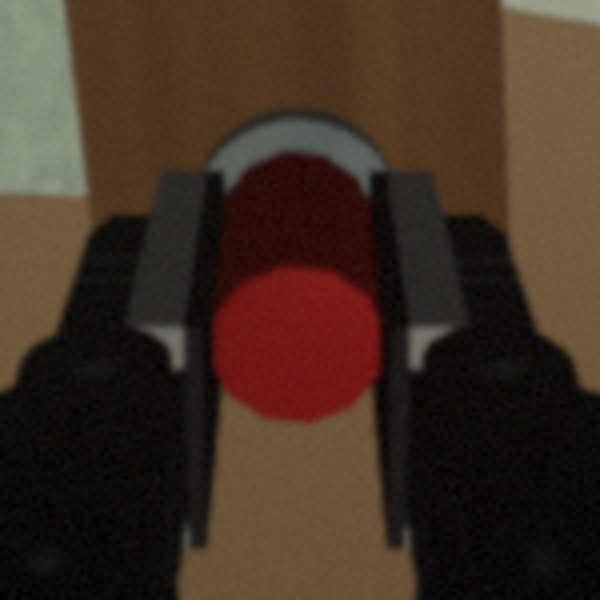

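Run:
```python
from h import *
w=vision.get_image("wrist")
o=status.observe();A=rot(o["orientation"])
print(proj(w,[*o["ee_pos"][:2],.079]))
r=ray(w,(323.9,325.4),.079); print(r, A.T@(r-o["ee_pos"]))
goal([.478,-.0287,.23],.2)
```

```text
[324.05147233 326.86675427]
[0.52372423 0.30236662 0.079     ] [ 0.04912768 -0.0001898  -0.00059107]
t 18.55 tcp [0.5239 0.3018 0.1281] yaw 0.241 -> 0.2 joints [0.45 0.52 1.65 0.   0.96 0.21] F [-1.1  0.4  6.3] w 0.188
shift [-0.1025, -0.1231, 0.3099] turn [0.0407, -0.0009, -0.0027]
```

Request:
step_arm:
  steps: [-0.03, 0, 0, 0, 0, 0, 1, -0.06, 0, 0, 0, 0, 0, 1, -0.1, 0, 0, 0, 0, 0, 1, -0.105, 0, 0, 0, 0, 0, 1]

```text
t: 18.95
ee_pos: [0.5261, 0.3028, 0.2382]
orientation: [0.558, 0.44, 0.555, -0.432]
wrist_force: [1.9, 0.3, 0.5]
gripper_width: 0.184
```

Run:
```python
from h import *
goal([.478,-.0287,.23],.2)
```

```text
t 18.95 tcp [0.5261 0.3028 0.2382] yaw 0.241 -> 0.2 joints [0.45 0.4  1.54 0.   1.19 0.21] F [1.9 0.3 0.5] w 0.184
shift [0.0058, -0.1258, 0.3105] turn [0.0408, -0.0031, -0.0118]
```

Request:
step_arm:
  steps: [0.01, -0.126, 0.311, 0.041, -0.003, -0.012, 1, 0.01, -0.126, 0.311, 0.041, -0.003, -0.012, 1, 0.01, -0.126, 0.311, 0.041, -0.003, -0.012, 1, 0.01, -0.126, 0.311, 0.041, -0.003, -0.012, 1, 0.01, -0.126, 0.311, 0.041, -0.003, -0.012, 1, 0.01, -0.126, 0.311, 0.041, -0.003, -0.012, 1, 0.01, -0.126, 0.311, 0.041, -0.003, -0.012, 1, 0.01, -0.126, 0.311, 0.041, -0.003, -0.012, 1, 0.015, -0.126, 0.311, 0.041, -0.003, -0.012, 1, 0.015, -0.126, 0.311, 0.041, -0.003, -0.012, 1]

```text
t: 19.95
ee_pos: [0.4775, -0.0284, 0.2198]
orientation: [0.547, 0.447, 0.548, -0.448]
wrist_force: [0.4, 0.1, -0.5]
gripper_width: 0.185
```

Run:
```python
from h import *
w=vision.get_image("wrist"); save(w,"w14.png")
s=vision.get_image("scene"); cv2.imwrite("pics/s14.png",cv2.resize(s["pixels"][150:310,240:440],None,fx=4,fy=3.7)[:,:,::-1])
print(proj(s,M2W(-.175,0,.072)))
o=status.observe();A=rot(o["orientation"]);f=o["ee_pos"]+A[:,0]*(.0831+.039)
print("foot",f, W2M(f),"proj",proj(s,f))
goal([.478,-.0293,.20],.2)
```

```text
[325.57460406 224.12208554]
foot [ 0.47772619 -0.02791952  0.09821205] [-0.17536533  0.0008687 ] proj [326.048971   216.45203918]
t 20.05 tcp [ 0.4779 -0.028   0.2203] yaw 0.202 -> 0.2 joints [-0.15  0.26  1.82  0.    1.06 -0.35] F [ 0.3 -0.5 -0.4] w 0.186
shift [0.0203, -0.0001, 0.0013] turn [0.0015, -0.0007, 0.0011]
```

View pics/w14.png

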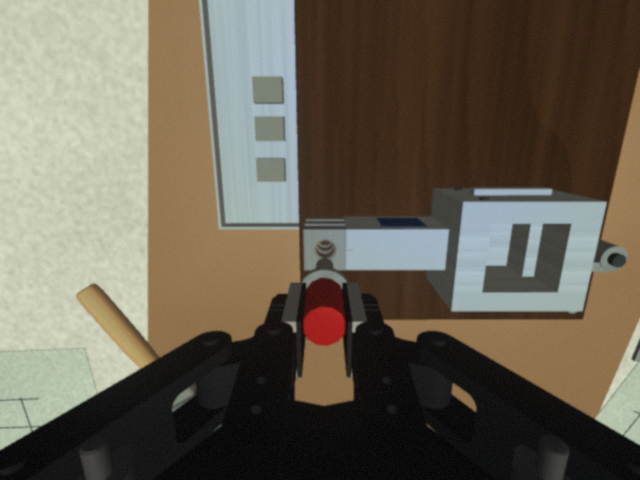

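View pics/s14.png

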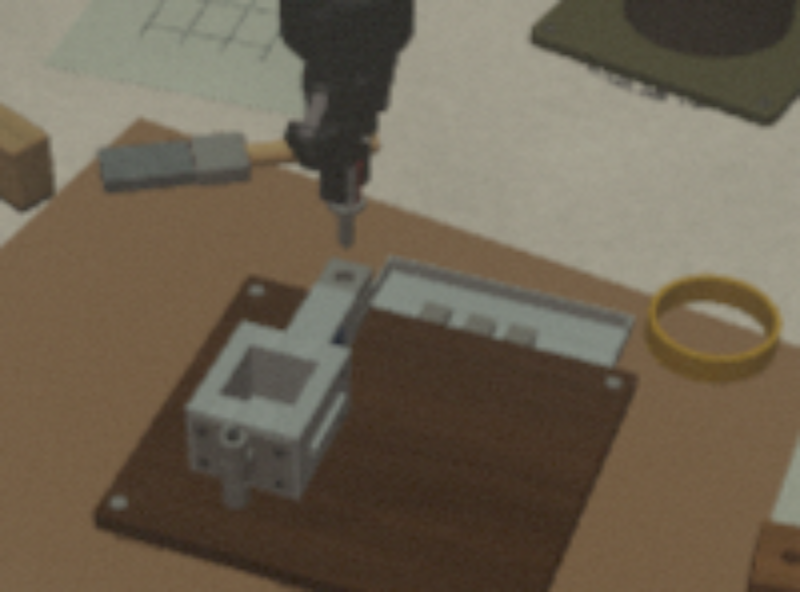

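Run:
```python
from h import *
w=vision.get_image("wrist")
o=status.observe();A=rot(o["orientation"])
a=w["pixels"][200:300,275:375]; cv2.imwrite("pics/hz2.png",cv2.resize(a,None,fx=6,fy=6,interpolation=cv2.INTER_CUBIC)[:,:,::-1])
print("pred",proj(w,M2W(-.175,0,.072)))
ax=[proj(w,o["ee_pos"]+A[:,0]*d-.0006*A[:,2]) for d in (.1221,.1221+.026)]; print(ax)
print([((x[0]-275+.5)*6,(x[1]-200+.5)*6) for x in ax])
```

```text
pred [324.54027279 249.66676935]
[array([324.25289663, 261.15589782]), array([324.1765279 , 247.74761448])]
[(np.float64(298.5173797883973), np.float64(369.93538694284905)), (np.float64(298.0591674128948), np.float64(289.4856868545162))]
```

View pics/hz2.png

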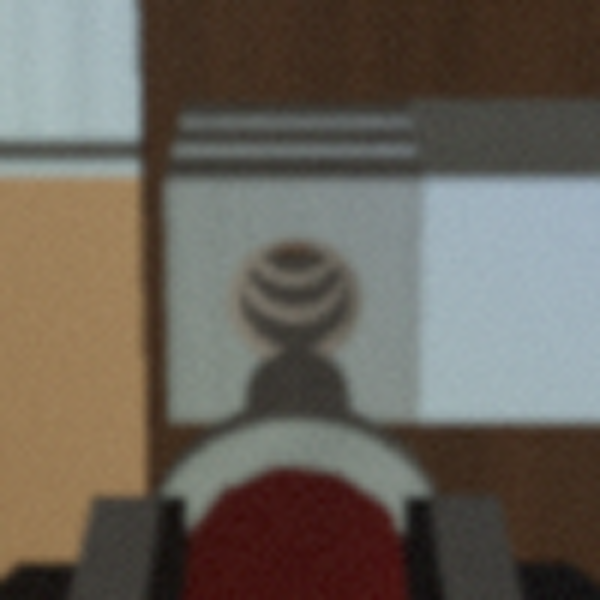

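Request:
step_arm:
  steps: [0.01, 0, 0.0015, 0.001, -0.001, 0.001, 1, 0.02, 0, 0.0015, 0.001, -0.001, 0.001, 1, 0.024, 0, 0.0015, 0.001, -0.001, 0.001, 1, 0.028, 0, 0.0015, 0.001, -0.001, 0.001, 1, 0.032, 0, 0.0015, 0.001, -0.001, 0.001, 1, 0.036, 0, 0.0015, 0.001, -0.001, 0.001, 1, 0.038, 0, 0.0015, 0.001, -0.001, 0.001, 1, 0.038, 0, 0.0015, 0.001, -0.001, 0.001, 1]

```text
t: 20.9
ee_pos: [0.4782, -0.0295, 0.1823]
orientation: [0.548, 0.447, 0.547, -0.448]
wrist_force: [-0.3, 0.5, -1.2]
gripper_width: 0.187
```

Run:
```python
from h import *
o=status.observe(); print(o["t"],o["ee_pos"],W2M(o["ee_pos"]),o["wrist_force"],o["wrist_torque"])
goal([.478,-.0295,.155],.2)
```

```text
20.9 [ 0.47816723 -0.02947133  0.18225753] [-0.17524419 -0.00074002] [-0.29160034  0.50861786 -1.2317855 ] [-0.02599671 -0.02388287  0.01719568]
t 20.9 tcp [ 0.4782 -0.0295  0.1823] yaw 0.201 -> 0.2 joints [-0.15  0.31  1.87 -0.    0.96 -0.35] F [-0.3  0.5 -1.2] w 0.187
shift [0.0273, -0.0002, -0.0] turn [0.0006, 0.0003, 0.0001]
```

Free entry (foot about 12 mm in). Continue to the collar.

Request:
step_arm:
  steps: [0.004, 0, 0, 0, 0, 0, 1, 0.008, 0, 0, 0, 0, 0, 1, 0.012, 0, 0, 0, 0, 0, 1, 0.016, 0, 0, 0, 0, 0, 1, 0.02, 0, 0, 0, 0, 0, 1, 0.024, 0, 0, 0, 0, 0, 1, 0.027, 0, 0, 0, 0, 0, 1, 0.028, 0, 0, 0, 0, 0, 1, 0.028, 0, 0, 0, 0, 0, 1]

```text
t: 21.8
ee_pos: [0.4781, -0.0295, 0.1551]
orientation: [0.548, 0.447, 0.547, -0.447]
wrist_force: [-2.4, 0.2, 9.0]
gripper_width: 0.188
```

Run:
```python
from h import *
w=vision.get_image("wrist"); save(w,"w15.png")
o=status.observe(); print(o["t"],o["ee_pos"],W2M(o["ee_pos"]),o["wrist_force"],o["wrist_torque"])
```

```text
21.85 [ 0.47812511 -0.02945968  0.15505234] [-0.17528312 -0.00072016] [-1.65800941  0.23018473  8.26983587] [0.04495907 0.46809605 0.0131355 ]
```

View pics/w15.png

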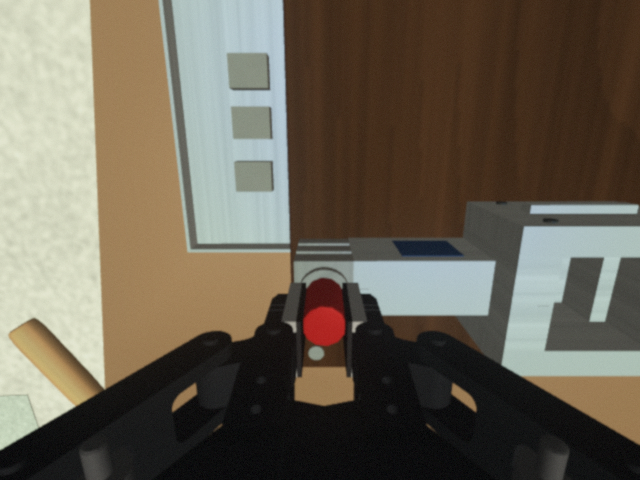

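Request:
step_arm:
  steps: [0.001, 0, 0, 0, 0, 0, 1, 0.0015, 0, 0, 0, 0, 0, 1, 0.0015, 0, 0, 0, 0, 0, 1, 0, 0, 0, 0, 0, 0, 0.5, 0, 0, 0, 0, 0, 0, 0, 0, 0, 0, 0, 0, 0, 0, 0, 0, 0, 0, 0, 0, 0, -0.03, 0, 0, 0, 0, 0, 0, -0.08, 0, 0, 0, 0, 0, 0, -0.09, 0, 0, 0, 0, 0, 0]

```text
t: 22.85
ee_pos: [0.4808, -0.0298, 0.2493]
orientation: [0.55, 0.449, 0.545, -0.446]
wrist_force: [0.5, -0.1, 0.4]
gripper_width: 0.998
```

Run:
```python
from h import *
w=vision.get_image("wrist"); save(w,"w16.png")
goal(M2W(-.128,.0,.24),V[2]+np.pi/2)
```

```text
t 22.9 tcp [ 0.4807 -0.0298  0.2491] yaw 0.201 -> -1.369 joints [-0.15  0.23  1.78 -0.    1.13 -0.35] F [0.9 0.5 0.9] w 0.999
shift [0.0095, 0.0448, -0.0016] turn [1.5697, -0.0038, -0.0091]
```

View pics/w16.png

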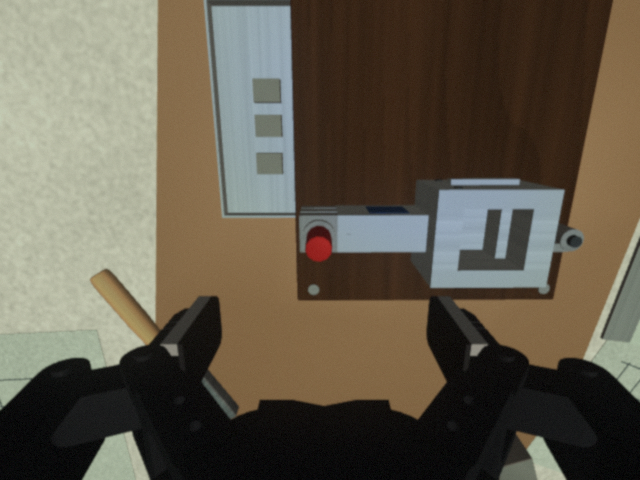

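Request:
step_arm:
  steps: [0.01, 0.053, -0.002, 1.57, -0.004, -0.009, 0, 0.01, 0.053, -0.002, 1.57, -0.004, -0.009, 0, 0.01, 0.053, -0.002, 1.57, -0.004, -0.009, 0, 0.01, 0.053, -0.002, 1.57, -0.004, -0.009, 0, 0.01, 0.053, -0.002, 1.57, -0.004, -0.009, 0, 0.01, 0.053, -0.002, 1.57, -0.004, -0.009, 0, 0.01, 0.053, -0.002, 1.57, -0.004, -0.009, 0, 0.01, 0.053, -0.002, 1.57, -0.004, -0.009, 0, 0.01, 0.053, -0.002, 1.57, -0.004, -0.009, 0, 0.01, 0.053, -0.002, 1.57, -0.004, -0.009, 0, 0.01, 0.053, -0.002, 1.57, -0.004, -0.009, 0, 0.01, 0.053, -0.002, 1.57, -0.004, -0.009, 0]

```text
t: 24.1
ee_pos: [0.5315, -0.0172, 0.2379]
orientation: [-0.071, -0.703, -0.071, 0.704]
wrist_force: [-0.1, -0.5, -0.6]
gripper_width: 0.999
```

Run:
```python
from h import *
w=vision.get_image("wrist"); save(w,"w17.png")
p=vision.get_image("top"); cv2.imwrite("pics/t17.png",p["pixels"][:,:,::-1])
goal(M2W(-.120,-.0003,.116),V[2]+np.pi/2)
```

```text
t 24.2 tcp [ 0.5317 -0.0172  0.2384] yaw -1.368 -> -1.369 joints [-0.11  0.31  1.69 -0.    1.15  1.26] F [0.4 0.3 0.3] w 1.0
shift [0.1224, 0.0009, -0.0005] turn [0.0015, 0.002, 0.0004]
```

View pics/w17.png

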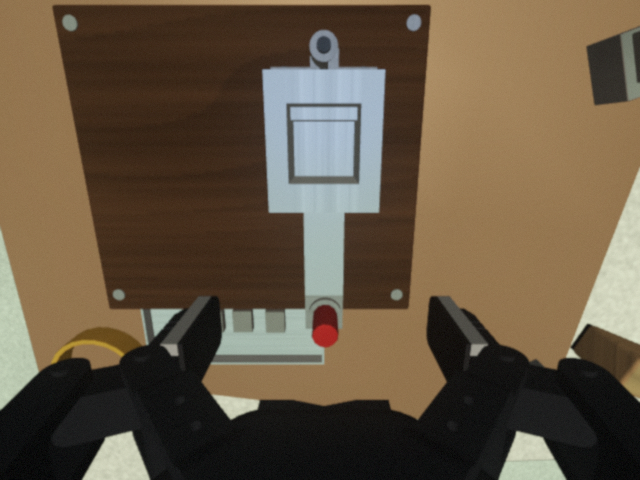

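View pics/t17.png

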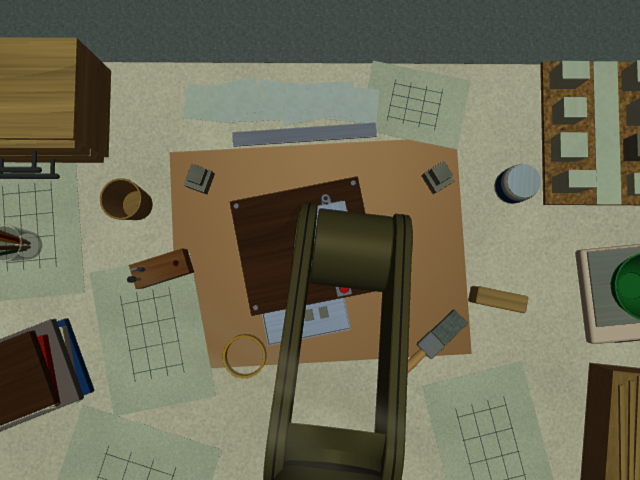

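Request:
step_arm:
  steps: [0.05, 0.001, 0, 0.001, 0.002, 0, 0, 0.09, 0.001, 0, 0.001, 0.002, 0, 0, 0.115, 0.001, 0, 0.001, 0.002, 0, 0, 0.122, 0.001, 0, 0.001, 0.002, 0, 0, 0.122, 0.001, 0, 0.001, 0.002, 0, 0, 0.122, 0.001, 0, 0.001, 0.002, 0, 0.4, 0.122, 0.001, 0, 0.001, 0.002, 0, 1, 0.122, 0.001, 0, 0.001, 0.002, 0, 1, 0.122, 0.001, 0, 0.001, 0.002, 0, 1, 0.122, 0.001, 0, 0.001, 0.002, 0, 1, 0.122, 0.001, 0, 0.001, 0.002, 0, 1, 0.122, 0.001, 0, 0.001, 0.002, 0, 1]
  force: 50

```text
t: 25.4
ee_pos: [0.532, -0.017, 0.1179]
orientation: [0.07, 0.704, 0.072, -0.703]
wrist_force: [-1.9, 4.3, 7.5]
gripper_width: 0.314
```

Run:
```python
from h import *
w=vision.get_image("wrist"); save(w,"w18.png")
s=vision.get_image("scene"); cv2.imwrite("pics/s18.png",s["pixels"][:,:,::-1])
a=s["pixels"][150:310,200:440]; cv2.imwrite("pics/s18z.png",cv2.resize(a,None,fx=3.3,fy=3.3,interpolation=cv2.INTER_CUBIC)[:,:,::-1])
o=status.observe(); print(o["t"],o["ee_pos"],W2M(o["ee_pos"]),o["wrist_force"],o["wrist_torque"],o["gripper_width"]*85)
```

```text
25.5 [ 0.53204019 -0.01701989  0.1178414 ] [-0.11996885  0.00066394] [-1.12275719  4.61752021  7.03702243] [ 0.97497327  0.20497592 -0.08109783] 27.04890109672385
```

View pics/w18.png

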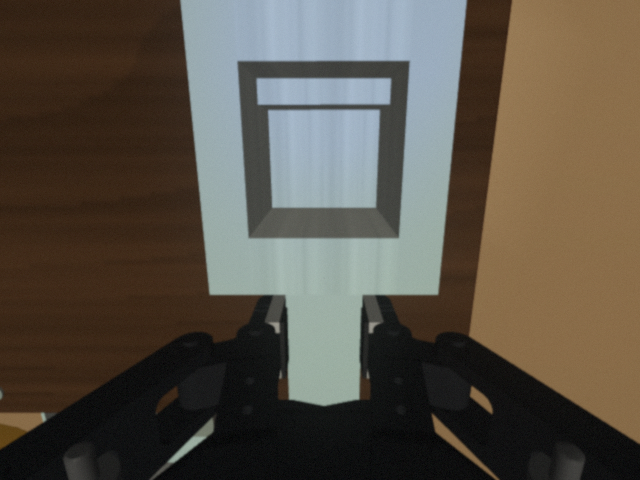

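View pics/s18z.png

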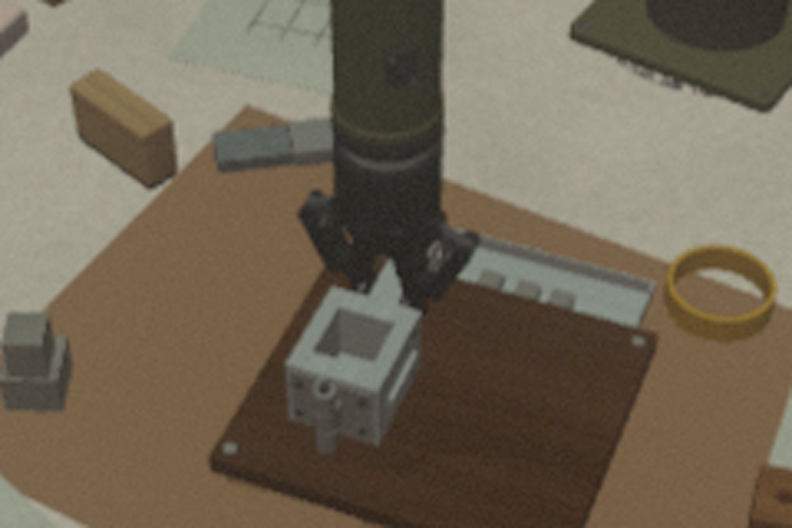

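Run:
```python
from h import *
print(order.close_job())
```

```text
the job is handed in; nothing more can be done
None
```

I ran the whole job and handed it in at about 25.5 s of the 72 s allowed. The hand-in call gives no verdict, so this rests on my own checks.

- **Chips:** one sweep with the scraper pushed all three off the bed. The top and wrist pictures show them in the gutter, and only the scraper touched them.
- **Scraper:** it stands back on the table at about its original spot.
- **Swinging half:** I pushed it round from outside with closed fingers until the stop resisted with about 18 N. The wrist picture showed the seam closed and the holes lined up.
- **Pin:** it entered the hole without resistance. It stopped with about 9 N upward at the height expected for a seated collar (TCP z 0.155 m). I pressed 1.5 mm further and let go, and the next picture showed it upright with the collar on the ear.
- **Final squeeze:** the fingers hold both flange plates with a 50 N grip command. The grasp point is about 64 mm above the table, at about x = -120 mm in the mould's frame.
- **Bystanders:** the last pictures show none of them visibly moved.

Three readings were slightly off or only indirect:
- During the final squeeze the wrist showed about 4.6 N sideways and 7 N upward, so the grip is a little uneven.
- The gripper reads a 27 mm opening on the 28 mm plates.
- The swing angle and the finger forces could not be read directly; I inferred them from the pictures, the wrist force and the grip setting.

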